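# Hold the long cuvette in the photometer's light path

## Task

Raise the photometer's stiff lid until it stands straight up and let go of it. Then take the long cuvette (the oblong one, nearly twice as long as the two square ones) out of the rack by its two broad frosted sides, never touching its clear end windows, and hold it upright in the light path: in the middle of the gap between the two lens barrels, centred on the beam, its two clear ends facing the barrels, touching nothing but the gripper. Finish while still holding it there, with the lid still standing straight up, and leave the square cuvettes and the other things on the bench undisturbed.

Things in the scene. Friction and masses are not known exactly. Their poses are not given: they have to be found in the camera images.
- photometer: fixed open-path photometer; origin on the bench below mid-gap, x away from the robot, y left along the beam. Black base 90 (x) by 210 mm, top at z 20 mm, with two white housings 84 mm wide (x), tops at z 80: lamp at y +43 to +115, detector at y -43 to -95. A dark lens barrel, 22 mm across, sticks 8 mm from each into the gap: 70 mm free between them. With the lid up the gap is open above
- light_path (a point): the point of the light beam midway between the two lens barrels, 54 mm above the bench, 34 mm above the base plate; the beam runs level along this frame's y axis (that of the photometer). The middle of the long cuvette belongs here
- lid (a joint): angle in rad of the photometer's grey lid: 0 = lying closed over the gap, 1.57 = standing straight up, 2.5 = end stop, folded back. The hinge is stiff (about 0.3 N m of friction, some 2.5 N at the handle) and the lid stays at any angle where it is left
- lid_hinge (a point): middle of the lid's hinge axis, 84.5 mm above the bench over the lamp housing, 100 mm to photometer +y of mid-gap. The axis runs along photometer x; opening lifts the free (-y) end up and over toward +y. The lid is a plate 84 mm wide, 4 mm thick, reaching 150 mm from this axis
- lid_handle (a point): centre of the black cross bar of the lid's T-handle: round bar 14 mm thick, 36 mm long, along photometer x, flat ends, thin stem at its middle. 32 mm above the lid's upper face; lid closed: 112 mm to -y of the hinge axis and 34 mm above it. Pinched by its flat ends it can turn between the fingers as the lid swings, the gripper still pointing down
- long_cell_mid (a point): centre (half-way up) of the long cuvette: stoppered upright cell 12.5 (its x) by 22.5 (y) by 45 mm high, 20 g. Broad sides (+x, -x) frosted white: grip these. Narrow ends (+y, -y) have clear windows 9 mm wide, 0.5 mm proud, 8 to 40 mm above the foot: do not touch. Stands 6 mm deep in any one of the rack's three places, its foot 4 mm above the bench, aligned with the rack
- window_a: clear window on the long cuvette's -y end; origin at its centre, 24 mm above the cuvette's foot
- window_b: clear window on the long cuvette's +y end; origin at its centre, 24 mm above the cuvette's foot
- cell_rack: aluminium rack fixed to the bench, 50 mm (x) by 166 mm (y) by 10 mm high, with three shallow oblong seats (14 by 25 mm, 6 mm deep, long side along y) at y = -56, 0 and +56 mm. Origin at the centre of its underside
- square_cell_1_mid (a point): centre (half-way up) of a square cuvette 12.5 by 12.5 by 45 mm standing in another place of the rack; leave it alone
- square_cell_2_mid (a point): centre (half-way up) of the second such square cuvette in the rack; leave it alone
- dropper_bottle: small white dropper bottle with a red pointed cap, 31 mm across and 94 mm high, origin under its centre; leave it alone
- label_tape: roll of white tape lying flat, 62 mm across, 18 mm high, origin under its centre; leave it alone
- beaker: clear beaker, 59 mm across and 71 mm high, origin under its centre; leave it alone

How it is judged:
By the outcome, as a careful person would: the job done as asked, in the order asked, and still so for the second after the job is handed in, while the arm keeps its last pose, push and grip.
It also fails if it takes over 64 s, if anything falls off the work surface, if the arm or the gripper's body presses on something with over 40 N, if the wrist force passes 120 N, or if a joint passes its speed limit or range.

## Robot

A 6-joint arm with a two-finger parallel gripper is mounted at the origin on a cart in front of the work surface, level with it; the furniture and walls round the work are solid. World frame = base frame: x ahead of the robot, y to its left, z up, the work surface at z = 0. Lengths are in m, angles in degrees, forces in N, time in s.
With the tool pointing down it reaches from about 0.325 to 0.85 m from the base axis. Payload 15.5 kg.
Tool frame: the origin (TCP) lies midway between the tips of the shut fingers; the grasp point (between the pads) lies 19 mm behind it; z points along the fingers, y is the line along which they close (so a half turn about z gives the same grasp; the last joint's range is limited). The gripper opens to 91 mm and grips with 3 to 60 N. Pads are 32 mm wide; open, the fingers measure 118 mm over their backs; the gripper's body (76 mm by 178 mm) begins 60 mm behind the grasp point.
Start: joints at [-79.154, 28.281, 77.091, -0, 74.628, -5.472], TCP at [0.176, -0.6, 0.176] pointing down, gripper open.
Joint ranges: [-166.48, 166.48], [-47.26, 123.95], [12.59, 153.08], [-70.14, 250.14], [6.76, 159.57], [-176.63, 176.63]. Speed limits (degrees/s): [108.29, 108.29, 147.25, 172.46, 172.46, 172.46].

## Interface

Orientations are given as a 3x3 rotation matrix whose columns are the frame's x, y, z axes.
In Python, from bench import ctrl gives the robot as it stands. The module is installed in compiled form; this text tells all that it offers. Calls block until the motion is done:
- ctrl.goto(position, orientation): joint-space move of the TCP to a pose.
- ctrl.move_l(position, vel=0.15, ori=None, contact_N=None): straight line of the TCP; ori=None keeps the orientation; vel is the mean speed in m/s. With contact_N (N) it stops when the force on the tool has changed by that much, and returns True; else False.
- ctrl.movej(angles): joint-space move.
- ctrl.command_gripper(opening): opening from 0.0 (shut) to 1.0 (fully open); the grip force is fixed at half the most; returns when the fingers have stopped.
- ctrl.sleep(seconds).
- ctrl.ik(position, orientation): joint angles nearest the present ones, or None.
- ctrl.read_camera(name): name is "side" or "top"; returns the picture (384x512x3 uint8, blue, green, red); there is no depth.
- ctrl.camera_params(name): a dict with "fx", "fy", "cx", "cy" (pixels), "pose" (4x4, takes a point from camera to world coordinates). Camera axes: x right, y up, looking along -z (the intrinsics and any distortion apply to the point x, -y, -z); pixel columns grow to the right and rows downward; lengths in m; the calibration is good to about 2 mm. A picture is of the moment at which its call begins. camera_params takes no time and is no camera call.
A pose or a line that the arm cannot do raises ctrl.MotionError and nothing moves.
- ctrl.sign_off(): hands the job in; it is judged then, once.
Readings, each from a call of its own:
- ctrl.current_t(): time.
- ctrl.current_q(): joint angles.
- ctrl.current_dq(): joint speeds.
- ctrl.current_effort(): joint torques, N m.
- ctrl.current_tool_pos(): TCP position.
- ctrl.current_eef_rot(): TCP orientation.
- ctrl.current_contact_force(): force on the tool from outside, world axes, zero at the start.
- ctrl.current_wrist_torque(): the same for the moment, N m.
- ctrl.current_grip_width(): opening from 0.0 (shut) to 1.0 (fully open).
- ctrl.current_grasp_force(): force on a finger pad.
Only numpy, scipy, OpenCV 4.12 (cv2) and the standard library are available. Lean on these libraries where they do the work, as an engineer would, in place of code of your own. Each camera call takes 0.05 s, during which the arm holds its last target. There are 200 camera calls.

## Working session

There is one attempt and no reset: what is moved stays moved. The work goes in short steps, each a Python script; the robot and the scene stay as the last script left them, time stands still between calls to the robot, and variables do not carry over. Pictures are saved under pics/ and viewed, at most 13 in all, crops included, and the job is handed in when it is done.

```bash
mkdir -p pics; python3 - <<'E'
from bench import ctrl
import cv2,numpy as np
for n in("top","side"):
    cv2.imwrite(f"pics/{n}0.png",ctrl.read_camera(n)); p=ctrl.camera_params(n); print(n,{k:(np.round(v,4).tolist() if k=="pose" else v) for k,v in p.items()})
print(ctrl.current_t())
E
```

```text
top {'fx': 470.1166298535949, 'fy': 470.1166298535949, 'cx': 256.5073179316737, 'cy': 192.80957159870883, 'pose': [[0.0242, 0.9952, -0.0952, 0.3953], [-0.9995, 0.0259, 0.0167, 0.0354], [0.0191, 0.0947, 0.9953, 1.4875], [0.0, 0.0, 0.0, 1.0]]}
side {'fx': 439.4264795987951, 'fy': 439.4264795987951, 'cx': 254.46339925249626, 'cy': 187.43680402417127, 'pose': [[-0.8849, 0.2267, -0.4069, 0.0396], [-0.4653, -0.3912, 0.794, 0.9874], [0.0208, 0.8919, 0.4517, 0.6386], [0.0, 0.0, 0.0, 1.0]]}
0.1
```

View pics/top0.png

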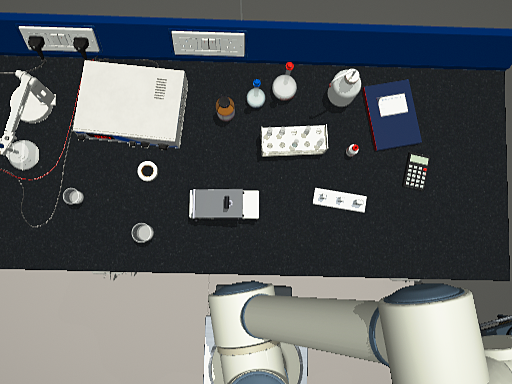

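View pics/side0.png

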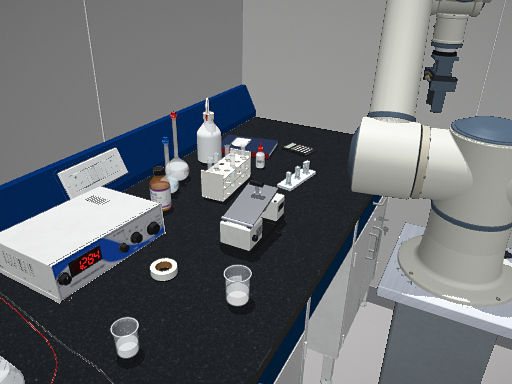

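The top view shows the photometer near (225,205) with its handle at (227,203), and the rack near (340,200). The side view shows the lid handle near (257,188) and the rack near (298,178). I'll enlarge both.

```bash
python3 - <<'E'
import cv2,numpy as np
t=cv2.imread("pics/top0.png");s=cv2.imread("pics/side0.png")
a=cv2.resize(t[180:230,180:380],None,fx=4,fy=4,interpolation=cv2.INTER_CUBIC)
b=cv2.resize(s[150:255,210:330],None,fx=3.7,fy=3.7,interpolation=cv2.INTER_CUBIC)
c=cv2.resize(t[185:215,310:370],(356,178),interpolation=cv2.INTER_CUBIC)
im=np.zeros((600,800,3),np.uint8);im[:200]=a;im[205:205+b.shape[0],:b.shape[1]]=b[:395];im[205:383,444:]=c
cv2.imwrite("pics/crop1.png",im)
E
```

```text
(no output)
```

View pics/crop1.png

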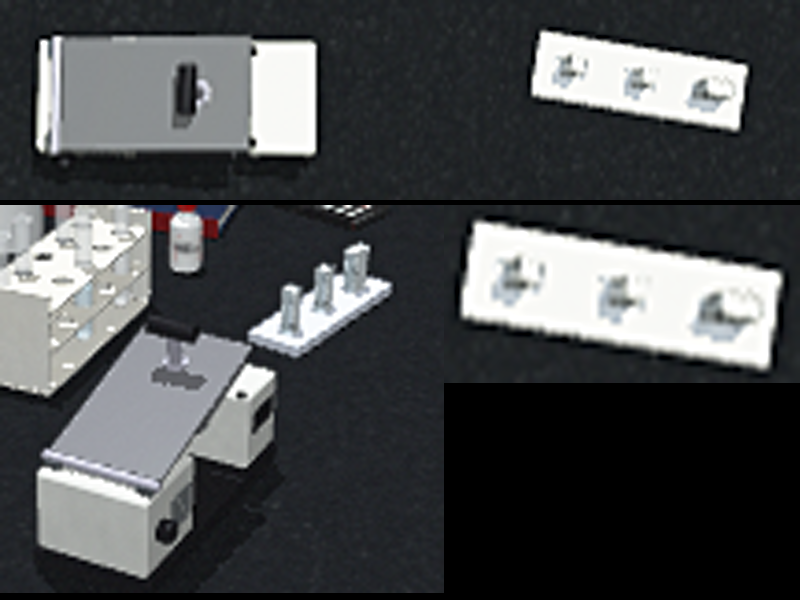

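The crops show the long cell in the right-hand (world −y) seat, at about (358,203) in the top view. The lid is closed and the handle bar is at about (226.5,202). Next I'll measure these.

```bash
cat > h.py <<'E'
from bench import ctrl
import cv2,numpy as np
def ray(cam,uv):
    p=ctrl.camera_params(cam);T=np.array(p["pose"])
    d=T[:3,:3]@np.array([(uv[0]-p["cx"])/p["fx"],-(uv[1]-p["cy"])/p["fy"],-1.]);return T[:3,3],d
def onz(cam,uv,z):
    o,d=ray(cam,uv);return o+d*(z-o[2])/d[2]
def proj(cam,X):
    p=ctrl.camera_params(cam);T=np.array(p["pose"]);c=T[:3,:3].T@(np.array(X)-T[:3,3])
    return np.array([p["cx"]+p["fx"]*c[0]/-c[2],p["cy"]+p["fy"]*-c[1]/-c[2]])
def rect(mask_img,x0,y0,k,thr):
    g=cv2.resize(mask_img,None,fx=k,fy=k,interpolation=cv2.INTER_CUBIC)
    c=max(cv2.findContours((g>thr).astype(np.uint8),cv2.RETR_EXTERNAL,cv2.CHAIN_APPROX_NONE)[0],key=cv2.contourArea)
    b=cv2.boxPoints(cv2.minAreaRect(c)); return (b+.5)/k-.5+[x0,y0],c
E
python3 - <<'E'
from h import *
t=cv2.imread("pics/top0.png");g=cv2.cvtColor(t,6)
def show(n,b,z):
    W=np.array([onz("top",p,z) for p in b])[:,:2]; c=W.mean(0)
    e=[W[1]-W[0],W[2]-W[1]];l=[np.linalg.norm(v) for v in e];v=e[int(np.argmax(l))];v=v*np.sign(v[1])
    print(n,"ctr",c.round(4),"sizes",np.round(l,4),"yaw of long axis from +y",np.degrees(np.arctan2(-v[0],v[1])).round(2));return c
b,_=rect(g[180:220,305:375],305,180,8,135);show("rack",b,.01);print(b.round(1).tolist())
b,_=rect(g[180:230,180:270],180,180,8,75);show("phot",b,.083);print(b.round(1).tolist())
b,_=rect(g[180:230,180:270],180,180,8,195);show("det",b,.08);print(b.round(1).tolist())
sub=g[186:218,205:240];print("handle dark"); 
b,_=rect(255-sub,205,186,8,255-50);show("bar",b,.12);print(b.round(1).tolist())
print(g[193:215,218:236])
E
```

```text
rack ctr [ 0.5219 -0.2522] sizes [0.0536 0.1684] yaw of long axis from +y -8.07
[[311.8, 203.5], [314.6, 186.9], [367.0, 195.7], [364.2, 212.3]]
phot ctr [0.4953 0.1093] sizes [0.0905 0.211 ] yaw of long axis from +y 1.07
[[188.3, 218.3], [188.5, 188.0], [258.9, 188.6], [258.7, 218.8]]
det ctr [0.4957 0.0295] sizes [0.0834 0.0479] yaw of long axis from +y -88.73
[[242.3, 217.9], [242.4, 190.1], [258.3, 190.2], [258.2, 217.9]]
handle dark
bar ctr [0.5405 0.1135] sizes [0.1018 0.0085] yaw of long axis from +y 1.51
[[204.6, 185.6], [239.4, 185.6], [239.4, 188.4], [204.6, 188.4]]
[[143 143 144 143 143 143 143 143 144 144 143 143 143 142 142 142 142 142]
 [143 143 143 143 143 143 145 147 147 148 147 145 144 143 143 143 143 143]
 [142 143 143 143 143 146 152 127 130 126 123 150 145 143 143 143 142 143]
 [143 144 142 142 144 151 103  58  70  81  53 125 148 144 143 143 142 143]
 [142 143 142 144 145 154  74   8  36  65   5 115 150 144 143 142 143 142]
 [143 143 143 143 146 159  80  16  45  63   8 117 150 144 143 143 143 144]
 [143 143 142 144 150 118  61  20  49  60   6 112 144 138 140 142 1
[... 433 characters left out ...]
173 158 156 141 143 144]
 [141 143 143 145 154 101  31  30  53  33   2 192 156 130 141 143 145 143]
 [143 143 143 144 152  99  29  30  43  30   0 158 144 143 144 145 145 144]
 [144 143 142 144 153  96  65  46  51  44  55 155 144 144 144 144 144 143]
 [143 142 142 145 151  93  94  91  91  86 136 149 144 144 144 143 144 144]
 [142 143 143 144 150  90  98  98  98  91 152 146 144 144 144 145 144 144]
 [143 142 143 145 148  87  91  91  89 134 147 144 144 144 144 143 144 144]
 [143 143 143 143 147 132 133 134 132 147 145 143 144 144 144 144 144 144]
 [142 142 143 143 144 144 146 146 145 144 143 144 144 144 144 145 144 144]
 [143 143 142 142 144 143 142 143 144 143 143 144 144 144 144 144 144 144]]
```

```bash
cat >> h.py <<'E'
def frame(c,yaw):
    a=np.radians(yaw);R=np.array([[np.cos(a),-np.sin(a),0],[np.sin(a),np.cos(a),0],[0,0,1]]);o=np.array([c[0],c[1],0.])
    return lambda *p:o+R@np.array(p,float)
E
python3 - <<'E'
from h import *
print("bar",onz("top",(226.3,201.7),.12).round(4))
y=1.15;a=np.radians(y)
P=frame((0.4955+.01*np.sin(a),0.0997),y); K=frame((.5219,-.2522),-8.07)
print("P bar",P(0,-.012,.1185),P(0,0,0))
def draw(im,pts,cam,x0,y0,k,col):
    for q in pts:
        u=(proj(cam,q)-[x0,y0]+.5)*k-.5; cv2.drawMarker(im,tuple(int(round(v)) for v in u),col,cv2.MARKER_CROSS,9,1)
pp=[P(x,y,.0865) for x in(-.042,.042) for y in(-.05,.1)]+[P(x,-.095,.08) for x in(-.042,.042)]+[P(x,.115,.08) for x in(-.042,.042)]+[P(x,-.012,.1185) for x in(-.018,.018)]
kk=[K(x,y,.01) for x in(-.025,.025) for y in(-.083,.083)]
cc=[K(x,y+s,.049) for s in(-.056,) for x in(-.00625,.00625) for y in(-.01125,.01125)]+[K(0,s,.049) for s in(0,.056)]
im=np.zeros((600,800,3),np.uint8)
for cam,x0,y0,w,h,k,px,py in(("side",215,165,85,90,5,0,0),("side",270,155,52,40,7,430,0),("top",183,183,80,40,5,0,455),("top",308,182,62,34,6,425,300)):
    i=cv2.resize(cv2.imread(f"pics/{cam}0.png")[y0:y0+h,x0:x0+w],None,fx=k,fy=k,interpolation=cv2.INTER_CUBIC)
    draw(i,pp,cam,x0,y0,k,(0,0,255));draw(i,kk,cam,x0,y0,k,(0,0,255));draw(i,cc,cam,x0,y0,k,(255,0,255))
    i=i[:600-py,:800-px];im[py:py+i.shape[0],px:px+i.shape[1]]=i
cv2.imwrite("pics/ov.png",im)
E
```

```text
bar [0.4978 0.0997 0.12  ]
P bar [0.49594154 0.08770242 0.1185    ] [0.4957007 0.0997    0.       ]
```

View pics/ov.png

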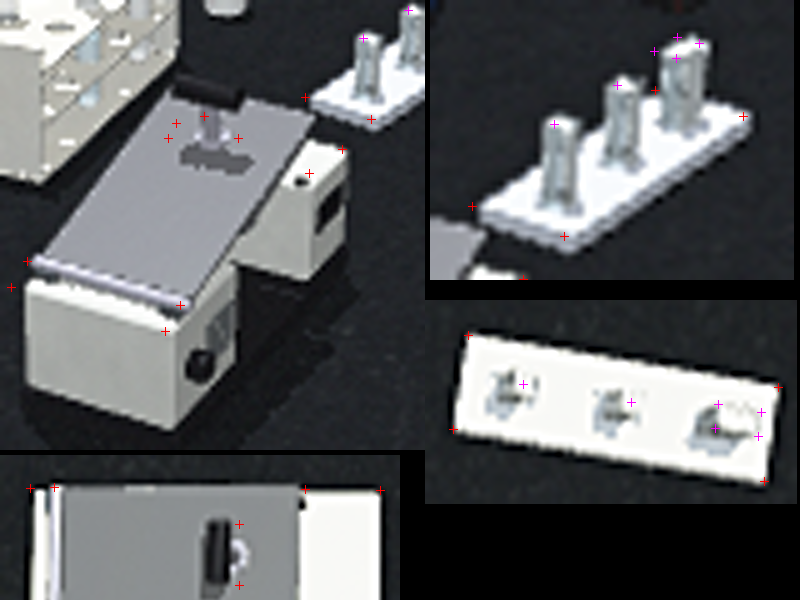

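The side overlay doesn't fit a closed lid: its free corner is at about (278,188), well above the predicted spot, so the lid starts partly open. The side view is also offset about 1.2 px to the right of the top view. I'll fit the poses, lid angle and per-camera pixel offsets jointly from these corner points.

```bash
cat > fit.py <<'E'
from h import *
from scipy.optimize import least_squares
def lidpt(x,r,n,th): # r along lid from hinge, n along its upper normal
    s,c=np.sin(th),np.cos(th);return (x,.1-r*c+n*s,.0845+r*s+n*c)
S=lambda X,Y,k,x0,y0:((X+.5)/k-.5+x0,(Y+.5)/k-.5+y0)
A=lambda X,Y:S(X,Y,5,215,165); B=lambda X,Y:S(X,Y,7,270-430/7,155)
obsP=[("top",(258.3,190.2),(.042,-.095,.08)),("top",(258.2,217.9),(-.042,-.095,.08)),
("top",(188.5,188.4),(.042,.115,.08)),("top",(188.3,218.0),(-.042,.115,.08)),
("side",A(347,147),(-.042,-.095,.08)),("side",A(27,283),(.042,.115,.08)),("side",A(172,333),(-.042,.115,.08))]
obsL=[("top",(226.3,201.7),(0,.112,.034)),("side",A(315,114),(-.042,.15,.002)),("side",A(208,93),(0,.112,.034)),("top",(242.3,204),(0,.15,0))]
obsK=[("top",p,q) for p,q in zip([(311.8,203.5),(314.6,186.9),(367.0,195.7),(364.2,212.3)],[(-.025,.083,.01),(.025,.083,.01),(.025,-.083,.01),(-.025,-.083,.01)])]+[
("side",B(480,212),(.025,.083,.01)),("side",B(572,238),(-.025,.083,.01)),("side",B(752,115),(-.025,-.083,.01))]
def res(p):
    P=frame(p[:2],p[2]*100);K=frame(p[4:6],p[6]*100);sh={"top":p[7:9]*1000,"side":p[9:11]*1000};r=[]
    for F,o in((P,obsP),(K,obsK)): r+=[proj(c,F(*q))+sh[c]-u for c,u,q in o]
    r+=[(proj(c,P(*lidpt(*q,p[3])))+sh[c]-u) for c,u,q in obsL]
    r[-1][1]=0
    return np.r_[np.ravel(r),p[7:9]*1000/1.0,p[9:11]*1000/1.4]
s=least_squares(res,[.4955,.1,.01,.3,.522,-.252,-.08,0,0,0,0],x_scale=[.1,.1,.01,.1,.1,.1,.01,.001,.001,.001,.001],loss="soft_l1")
p=s.x
if __name__=="__main__":
    print("phot",p[:2].round(4),"yaw",(p[2]*100).round(2),"lid deg",np.degrees(p[3]).round(1),"rack",p[4:6].round(4),"yaw",(p[6]*100).round(2),"shifts",(p[7:]*1000).round(2));print(res(p)[:-4].reshape(-1,2).round(1).tolist())
    P=frame(p[:2],p[2]*100);K=frame(p[4:6],p[6]*100);print("bar",P(*lidpt(0,.112,.034,p[3])).round(4),"cell",K(0,-.056,.0265).round(4))
E
python3 fit.py
```

```text
phot [0.494  0.0982] yaw 1.17 lid deg 14.1 rack [ 0.5206 -0.2531] yaw -8.11 shifts [-0.37 -0.36  0.73  0.01]
[[0.4, -0.3], [0.4, -0.1], [0.3, 1.1], [0.0, -0.5], [0.4, 0.4], [-1.4, 0.7], [0.3, -0.4], [0.4, -0.4], [0.0, 0.6], [-0.7, 0.5], [-0.2, -0.5], [0.1, -0.9], [0.1, -0.2], [-0.1, 0.1], [-0.1, 0.3], [0.1, 0.2], [-0.4, 0.1], [-0.3, 0.0]]
bar [0.494  0.0979 0.1448] cell [ 0.5127 -0.3085  0.0265]
```

```bash
cat >> h.py <<'E'
def down(yaw,flip=False): # tool y (closing) along x axis of frame with that yaw, tool z down
    a=np.radians(yaw);s=-1 if flip else 1
    y=s*np.array([np.cos(a),np.sin(a),0]);z=np.array([0,0,-1.]);return np.column_stack([np.cross(y,z),y,z])
E
python3 - <<'E'
from h import *
from fit import p,lidpt
P=frame(p[:2],p[2]*100);K=frame(p[4:6],p[6]*100)
print(ctrl.current_eef_rot())
for f in(0,1):
    for T,y in((P(*lidpt(0,.112,.034,p[3])),p[2]*100),(P(*lidpt(0,.112,.034,1.6)),p[2]*100),(K(0,-.056,.034),p[6]*100)):
        q=ctrl.ik(T+[0,0,.08],down(y,f));print(f,None if q is None else np.round(q,1))
f=0
q=ctrl.ik(P(*lidpt(0,.112,.034,p[3]))+[0,0,.08],down(p[2]*100,0));f=0 if q is not None and abs(q[5])<150 else 1
ctrl.goto(P(*lidpt(0,.112,.034,p[3]))+[0,0,.08],down(p[2]*100,f))
print(f,ctrl.current_t(),ctrl.current_tool_pos(),ctrl.current_grip_width())
im=np.zeros((600,800,3),np.uint8)
s=ctrl.read_camera("side");t=ctrl.read_camera("top");cv2.imwrite("pics/s1.png",s);cv2.imwrite("pics/t1.png",t)
im[:600,:480]=cv2.resize(s[90:240,200:320],None,fx=4,fy=4,interpolation=2);im[:320,480:]=cv2.resize(t[160:240,180:260],None,fx=4,fy=4,interpolation=2)
cv2.imwrite("pics/c1.png",im)
E
```

```text
[[ 9.59726819e-01  2.80934864e-01 -1.88541797e-04]
 [ 2.80934897e-01 -9.59726183e-01  1.11212681e-03]
 [ 1.31486694e-04 -1.12030589e-03 -9.99999364e-01]]
0 [ 4.4 15.6 89.8 -0.  74.6  3.2]
0 [19.3 16.9 79.8 -0.  83.4 18.2]
0 [-36.8  29.9  85.2  -0.   65.  -28.6]
1 None
1 [  19.3   16.9   79.8   -0.    83.4 -161.8]
1 [-36.8  29.9  85.2  -0.   65.  151.4]
0 2.8083 [0.49416857 0.09732097 0.22476822] 0.9974905206773544
```

View pics/c1.png

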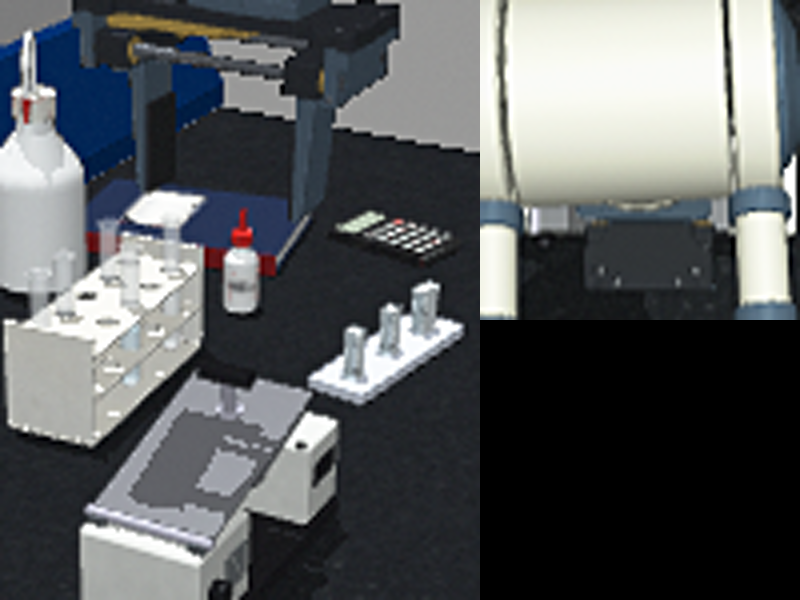

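The view shows the open fingers above and straddling the handle bar (bar at about crop (225,377)). Next is the descent, keeping an eye on forces.

```bash
python3 - <<'E'
from h import *
from fit import p,lidpt
P=frame(p[:2],p[2]*100);b=P(*lidpt(0,.112,.034,p[3]))
print(ctrl.move_l(b-[0,0,.019],vel=.08,contact_N=8),ctrl.current_tool_pos(),ctrl.current_contact_force())
ctrl.command_gripper(0.0);ctrl.sleep(.2)
print("w",ctrl.current_grip_width()*91,ctrl.current_grasp_force(),np.round(ctrl.current_contact_force(),1),np.round(ctrl.current_tool_pos(),4),ctrl.current_t())
s=ctrl.read_camera("side");cv2.imwrite("pics/c2.png",cv2.resize(s[120:230,200:320],None,fx=5,fy=5,interpolation=2))
E
```

```text
False [0.49425453 0.09790693 0.12623396] [ 0.16366215 -0.26612871 -0.45821556]
w 0.4116852865925665 0.0 [-0.5  0.  -0.5] [0.494  0.0979 0.1258] 5.8583
```

View pics/c2.png

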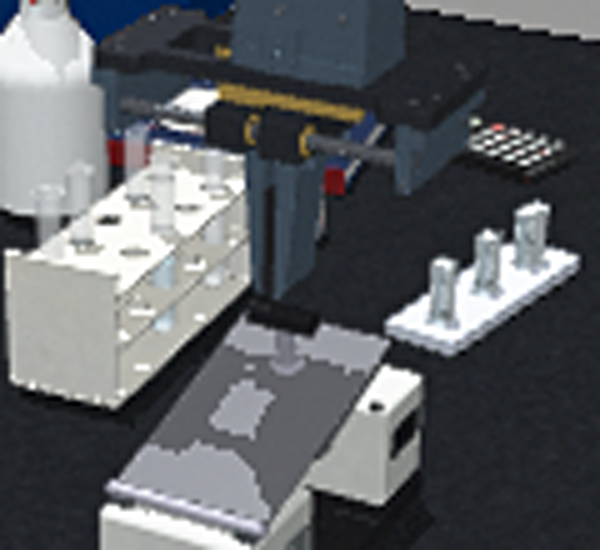

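The fingers shut on air: the bar, at crop (283,318), is in front of and hiding the finger tips. I'll triangulate it properly.

```bash
python3 - <<'E'
from h import *
from fit import p,lidpt
print("TCP in side crop",(proj("side",ctrl.current_tool_pos())-[200,120]+[.73,0])*5, "bar pred",(proj("side",[.494,.0979,.1448])-[200,120]+[.73,0])*5)
for sh in (0,1):
    o1,d1=ray("top",np.array((226.3,201.7))-sh*np.array([-.37,-.36]));o2,d2=ray("side",np.array((256.6,183.6))-sh*np.array([.73,0]))
    A=np.column_stack([d1,-d2]);k=np.linalg.lstsq(A,o2-o1,rcond=None)[0];print(o1+d1*k[0],o2+d2*k[1])
P=frame(p[:2],p[2]*100)
for d in(5,10,14,18,22):
    for n,q in(("bar",(0,.112,.034)),("corner-",(-.042,.15,.002)),("corner+",(.042,.15,.002))):
        X=P(*lidpt(*q,np.radians(d)));print(d,n,X.round(3),(proj("side",X)+[.73,0]).round(1),(proj("top",X)+[-.37,-.36]).round(1))
E
```

```text
TCP in side crop [278.19050553 349.62403506] bar pred [278.87659257 316.32707956]
[0.49594594 0.0985766  0.14448652] [0.49047037 0.09609909 0.1439597 ]
[0.49498963 0.09751866 0.14382586] [0.49241986 0.09634868 0.14358115]
5 bar [0.494 0.09  0.128] [257.1 187.8] [229.3 202.5]
5 corner- [0.453 0.048 0.1  ] [278.  194.9] [243.3 217.5]
5 corner+ [0.537 0.05  0.1  ] [249.6 187.9] [243.5 189.1]
10 bar [0.494 0.094 0.137] [256.4 185.2] [227.7 202.2]
10 corner- [0.453 0.05  0.113] [277.9 190.8] [242.6 217.3]
10 corner+ [0.537 0.052 0.113] [249.4 183.9] [242.8 188.7]
14 bar [0.494 0.098 0.145] [255.8 183.3] [226.2 202. ]
14 corner- [0.453 0.052 0.123] [277.7 187.7] [241.8 217.1]
14 corner+ [0.537 0.054 0.123] [249.  180.8] [242.  188.3]
18 bar [0.494 0.102 0.151] [255.1 181.6] [224.5 201.8]
18 corner- [0.453 0.055 0.133] [277.4 184.7] [240.7 217. ]
18 corner+ [0.537 0.057 0.133] [248.6 177.8] [240.9 188. ]
22 bar [0.494 0.107 0.158] [254.3 180. ] [222.7 201.7]
22 corner- [0.453 0.059 0.143] [277.  181.8] [239.4 216.8]
22 corner+ [0.537 0.061 0.143] [248. 175.] [239.6 187.6]
```

```bash
python3 - <<'E'
from h import *
print([ (proj("side",[.494+d,.0973,.2248])+[.73,0]).round(1) for d in(-.052,0,.052)],"seen ~ (275,144.5),(238,137.5)")
print(np.round(ctrl.current_tool_pos(),4),np.round(ctrl.current_q(),2),np.round(ctrl.current_eef_rot(),3).tolist())
a=cv2.imread("pics/s1.png");b=cv2.imread("pics/side0.png")
i=np.zeros((600,800,3),np.uint8)
c=ctrl.read_camera("side")
i[:,:400]=cv2.resize(c[150:225,235:285],(400,600),interpolation=2)
i[:,400:]=cv2.resize(a[100:175,235:285],(400,600),interpolation=2)
cv2.imwrite("pics/c3.png",i)
E
```

```text
[array([275.7, 158.2]), array([256.6, 154. ]), array([238.2, 149.9])] seen ~ (275,144.5),(238,137.5)
[0.4939 0.0979 0.1258] [ 4.41 22.12 97.61  0.   60.27  3.24] [[-0.02, 1.0, -0.0], [1.0, 0.02, 0.0], [0.0, -0.0, -1.0]]
```

View pics/c3.png

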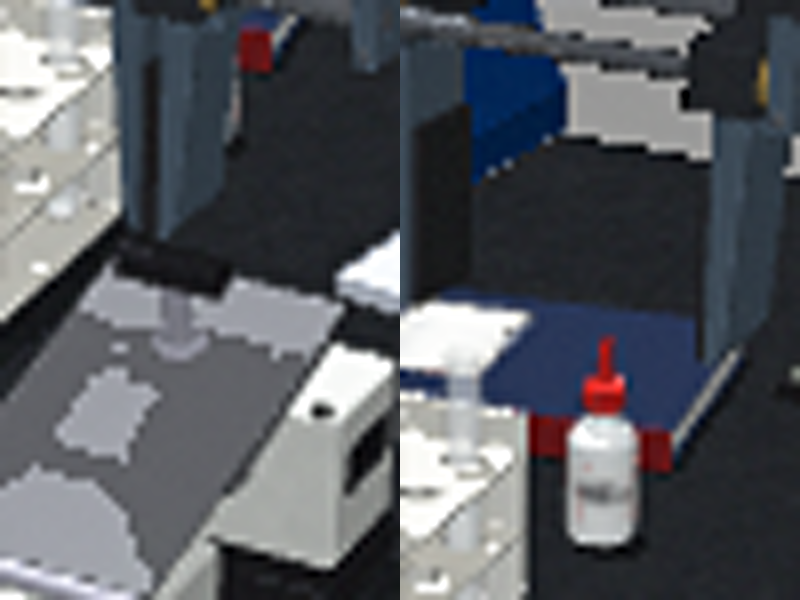

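The seen fingertips are about 11–13 px (roughly 25–30 mm) above the reported TCP, while the columns agree. So the tool really sits higher than reported. I'll measure that by touching a free patch of bench.

```bash
python3 - <<'E'
from h import *
R=ctrl.current_eef_rot();c=np.array(ctrl.current_tool_pos())
ctrl.move_l(c+[0,0,.05],vel=.2)
ctrl.goto([.49,-.085,.05],R)
for z in(-.045,-.03,-.015,-.002):
    try: r=ctrl.move_l([.49,-.085,z],vel=.04,contact_N=4);print(z,r);break
    except ctrl.MotionError as e: print(z,e)
print(np.round(ctrl.current_tool_pos(),4),np.round(ctrl.current_contact_force(),1),ctrl.current_t())
s=ctrl.read_camera("side");cv2.imwrite("pics/s4.png",s)
print(proj("side",ctrl.current_tool_pos())+[.73,0])
i=cv2.resize(s[130:230,250:330],(640,800),interpolation=2)[:600];cv2.imwrite("pics/c4.png",i)
E
```

```text
-0.045 True
[ 0.49   -0.085  -0.0378] [-1.6 -0.2 14.3] 9.1917
[283.49752778 214.19832098]
```

View pics/c4.png

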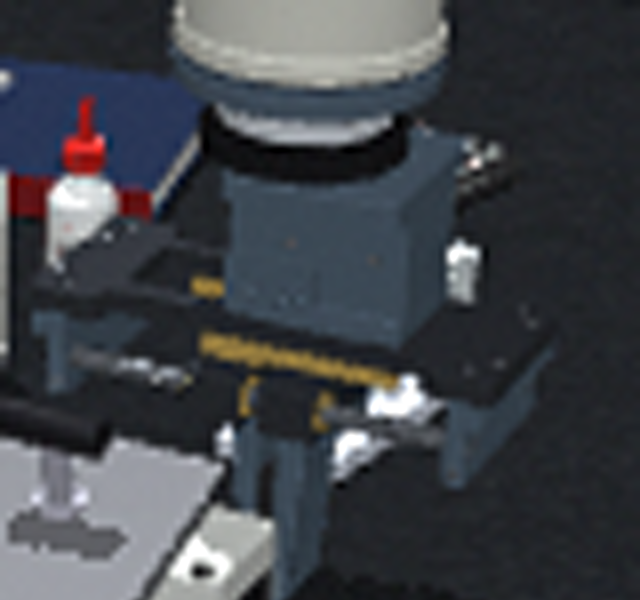

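The bench contact came at reported z = −0.0378, so the real tip height is the reported z plus about 37.5 mm, which agrees with the images. I'll apply that correction and grasp the bar again.

```bash
cat >> h.py <<'E'
DZ=np.array([0,0,.0375])  # true tip = reported + DZ
G=np.array([0,0,.019])
def tcp(grasp): return np.asarray(grasp)-G-DZ
E
python3 - <<'E'
from h import *
from fit import p,lidpt
P=frame(p[:2],p[2]*100);b=P(*lidpt(0,.112,.034,p[3]));R=down(p[2]*100)
ctrl.move_l([.49,-.085,.19],vel=.35);ctrl.command_gripper(1.0)
ctrl.goto(tcp(b)+[0,0,.07],R)
f0=np.array(ctrl.current_contact_force())
print(ctrl.move_l(tcp(b),vel=.08,contact_N=6),np.round(ctrl.current_tool_pos(),4))
ctrl.command_gripper(.41)
print(np.round(ctrl.current_contact_force()-f0,1))
ctrl.command_gripper(0.0);ctrl.sleep(.2)
print("w",ctrl.current_grip_width()*91,ctrl.current_grasp_force(),np.round(ctrl.current_contact_force()-f0,1),np.round(ctrl.current_tool_pos(),4),ctrl.current_t())
s=ctrl.read_camera("side");cv2.imwrite("pics/s5.png",s)
E
```

```text
False [0.4943 0.0978 0.0887]
[-0.6  0.1 -0.2]
w 35.49963871478719 29.99994993209839 [-0.6  0.9 -1.1] [0.494  0.0979 0.0883] 14.575
```

Gripped: width is 35.5 mm and the side force is near zero. Now I'll swing the lid along its arc.

```bash
python3 - <<'E'
from h import *
from fit import p,lidpt
P=frame(p[:2],p[2]*100);th0=p[3]
for d in np.r_[np.linspace(np.degrees(th0),90,11)[1:]]:
    ctrl.move_l(tcp(P(*lidpt(0,.112,.034,np.radians(d)))),vel=.06)
    print(round(d),np.round(ctrl.current_contact_force(),1),round(ctrl.current_grip_width()*91,1),end=" | ")
ctrl.sleep(.2)
print(ctrl.current_t(),np.round(ctrl.current_tool_pos(),4),np.round(ctrl.current_contact_force(),1))
s=ctrl.read_camera("side");cv2.imwrite("pics/s6.png",s)
t=ctrl.read_camera("top");cv2.imwrite("pics/t6.png",t)
i=np.zeros((600,800,3),np.uint8);i[:,:500]=cv2.resize(s[115:235,190:290],(500,600),interpolation=2);i[:300,500:]=cv2.resize(t[160:235,180:255],(300,300),interpolation=2)
cv2.imwrite("pics/c6.png",i)
E
```

```text
22 [0.3 0.5 0.3] 35.9 | 29 [ 0.3  1.2 -0.2] 35.2 | 37 [ 1.7  1.1 -0.1] 35.5 | 44 [2.4 0.9 0.3] 35.2 | 52 [4.1 0.2 1.1] 35.6 | 60 [4.5 0.1 2.8] 35.1 | 67 [4.3 0.3 4. ] 35.5 | 75 [5.6 0.5 4.4] 34.9 | 82 [4.6 1.3 5.8] 35.3 | 90 [4.2 1.9 7. ] 35.6 | 18.9083 [0.4918 0.2323 0.1404] [5.1 3.  6.3]
```

View pics/c6.png

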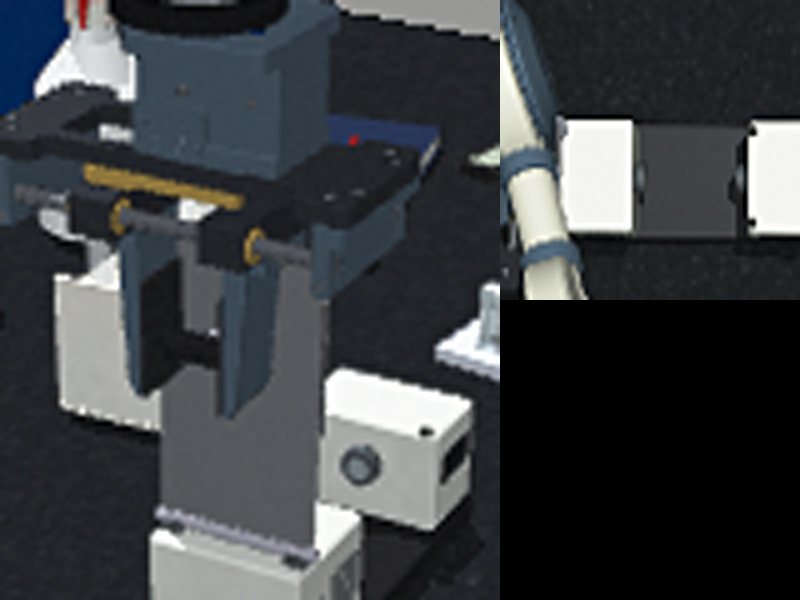

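The lid stands about upright with the handle held between the pads, and the gap is clear. Release next, retreat upward, pre-position over the long cell and look at the lid.

```bash
python3 - <<'E'
from h import *
from fit import p
K=frame(p[4:6],p[6]*100)
ctrl.command_gripper(1.0)
c=np.array(ctrl.current_tool_pos());ctrl.move_l(c+[0,0,.12],vel=.25)
ctrl.goto(tcp(K(0,-.056,.034))+[0,0,.09],down(p[6]*100))
print(ctrl.current_t(),np.round(ctrl.current_tool_pos(),4))
s=ctrl.read_camera("side");cv2.imwrite("pics/s7.png",s)
t=ctrl.read_camera("top");cv2.imwrite("pics/t7.png",t)
i=np.zeros((600,800,3),np.uint8);i[:,:480]=cv2.resize(s[120:240,220:316],(480,600),interpolation=2);i[:320,480:]=cv2.resize(t[175:239,165:229],(320,320),interpolation=2)
P=frame(p[:2],p[2]*100)
from fit import lidpt
for d,col in((88,(255,0,0)),(90,(0,0,255)),(92,(0,255,0))):
    for x in(-.042,.042):
        for r,n in((.15,-.002),(.15,.002)):
            X=P(*lidpt(x,r,n,np.radians(d)))
            u=(proj("side",X)+[.73,.01]-[220,120]+.5)*5-.5;v=(proj("top",X)+[-.37,-.36]-[165,175]+.5)*5-.5+[480,0]
            for w in(u,v): cv2.circle(i,tuple(int(round(k)) for k in w),1,col,-1)
cv2.imwrite("pics/c7.png",i)
E
```

```text
22.6667 [ 0.5133 -0.3078  0.0678]
```

View pics/c7.png

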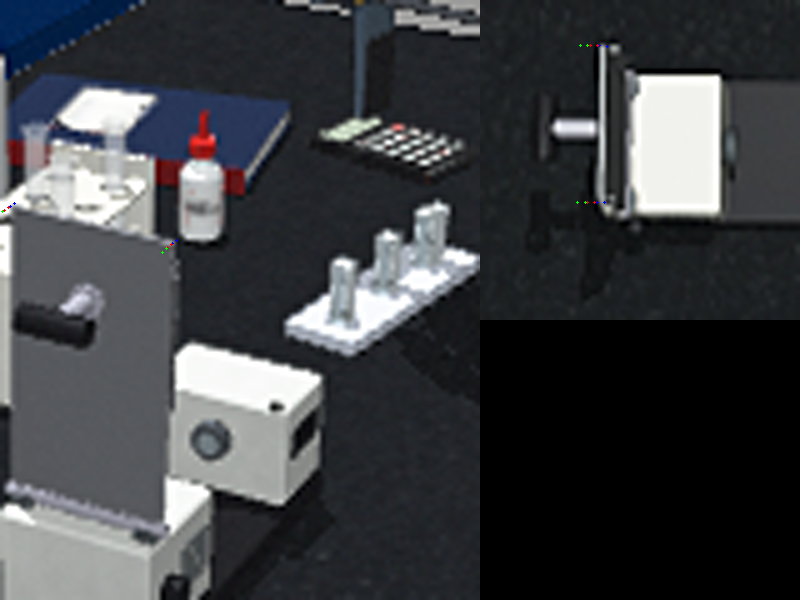

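The side view shows the upright lid with its top corners near crop (10,210) and (175,242). The top view shows its bright upper edge at crop column ~602, to the right of most of the 90° markers. I'll measure that numerically.

```bash
python3 - <<'E'
from h import *
from fit import p,lidpt
P=frame(p[:2],p[2]*100)
for d in(84,86,88,90,92):
    print(d,[(proj(c,P(*lidpt(x,.15,n,np.radians(d))))+s).round(1).tolist() for c,s in(("top",[-.37,-.36]),("side",[.73,.01])) for x in(-.042,.042) for n in(-.002,.002)])
t=cv2.cvtColor(cv2.imread("pics/t7.png"),6);s=cv2.cvtColor(cv2.imread("pics/s7.png"),6)
print("top rows");[print(r,t[r,182:200]) for r in(185,190,196,205,212,216)]
print("cols");[print(c,t[180:190,c],t[212:222,c]) for c in(186,187,188)]
print("side",s[160:174,248:260])
E
```

```text
84 [[193.4, 215.1], [191.9, 215.1], [193.9, 183.8], [192.4, 183.7], [257.0, 166.3], [256.2, 166.7], [224.7, 159.1], [223.8, 159.5]]
86 [[191.4, 215.1], [189.9, 215.1], [192.0, 183.7], [190.5, 183.7], [255.9, 166.9], [255.1, 167.4], [223.5, 159.6], [222.7, 160.1]]
88 [[189.5, 215.1], [187.9, 215.1], [190.0, 183.7], [188.5, 183.7], [254.9, 167.6], [254.1, 168.2], [222.4, 160.3], [221.5, 160.8]]
90 [[187.5, 215.1], [186.0, 215.1], [188.0, 183.7], [186.5, 183.7], [253.8, 168.4], [253.0, 169.0], [221.2, 161.0], [220.4, 161.6]]
92 [[185.5, 215.1], [184.0, 215.1], [186.1, 183.7], [184.6, 183.7], [252.8, 169.2], [252.0, 169.9], [220.1, 161.8], [219.2, 162.5]]
top rows
185 [ 31  32  31  34  31  29   8 200  45 104  93  37  29  29  30  34  31  32]
190 [ 31  31  33  33  30  25   2 203  21  49  48  32 122 134 164 254 250 249]
196 [ 31  31  30  28  29  29  26 201  22  48  50  41  79 193 255 244 241 242]
205 [ 37  32  32  31  30  28  55 210  36  47  48  35 114 236 250 242 241 241]
212 [ 34  33  33  36  19   6 118 154  38  47  47  36 139 166 255 245 242 241]
216 [ 35  31  33  20  18  15   5 108 189 
[... 275 characters left out ...]
 30  37  36  34  49 157 138 148 154]
 [177 181 137  28  35  37  35  65 158 106  93 105]
 [178 181 133  29  34  36  30  59 168 145 132 113]
 [177 182 129  26  34  36  33  58 171 160 183 178]
 [177 181 128  25  34  35  34  59 172 165 190 193]
 [179 182 126  28  34  35  32  58 169 175 189 191]
 [170 185 117  36  34  35  34  42 168 186 192 194]
 [124 161 165 120  65  68  45  32  73 198 200 198]
 [ 85  84  83  89 128 161 137  30  30  13  34  40]
 [ 87  89  88  87  87  87  86  35  38  38  34  17]
 [ 90  89  89  90  88  89  98  34  37  35  36  38]
 [ 89  90  91  89  89  88  94  38  36  35  34  39]
 [ 88  89  89  90  90  88  73  97  32  36  39  35]
 [ 89  88  88  90  89  90 102  66  34  36  38  38]]
```

Both views put the lid at about 88°. A gentle shut-finger nudge of ~2° should true it up, followed by a re-measure.

```bash
cat > lidm.py <<'E'
from h import *
from fit import p,lidpt
P=frame(p[:2],p[2]*100)
def measure(t):
    g=cv2.cvtColor(t,6).astype(float); r=[]
    for row in range(188,199):
        w=np.clip(g[row,183:192]-60,0,None); r.append((w*np.arange(183,192)).sum()/max(w.sum(),1))
    u=np.median(r);D=np.arange(80,100,.1)
    f=lambda d:np.mean([(proj("top",P(*lidpt(.012,.15,n,np.radians(d))))+[-.37,-.36])[0] for n in(-.002,.002)])
    return u,np.interp(-u,[-f(d) for d in D],D)
E
python3 - <<'E'
from lidm import *
print(measure(cv2.imread("pics/t7.png")))
c=np.array(ctrl.current_tool_pos());ctrl.move_l(c+[0,0,.1],vel=.3)
R=down(p[2]*100);a=P(0,.1-.002-.016-.035,.205)-DZ
ctrl.goto(a,R);ctrl.command_gripper(0)
f0=np.array(ctrl.current_contact_force())
e=P(0,.1,.205)-DZ
r=ctrl.move_l(e,vel=.02,contact_N=1.5);c=np.array(ctrl.current_tool_pos())
print(r,np.linalg.norm(c-a),c,np.round(ctrl.current_contact_force()-f0,2),ctrl.current_t())
E
```

```text
Traceback (most recent call last):
  File "lidm.py", line 10, in measure
    return u,np.interp(-u,[-f(d) for d in D],D)
                            ~^^^
  File "lidm.py", line 9, in <lambda>
    f=lambda d:np.mean([(proj("top",P(*lidpt(.012,.15,n,np.radians(d))))+[-.37,-.36])[0] for n in(-.002,.002)])
                         ~~~~^^^^^^^^^^^^^^^^^^^^^^^^^^^^^^^^^^^^^^^^^^^
  File "h.py", line 9, in proj
    p=ctrl.camera_params(cam);T=np.array(p["pose"]);c=T[:3,:3].T@(np.array(X)-T[:3,3])
ValueError: time passes only in moves, steps and waits
```

```bash
sed -i 's/^import cv2,numpy as np$/import cv2,numpy as np\nCP={n:ctrl.camera_params(n) for n in("top","side")}/; s/p=ctrl.camera_params(cam)/p=CP[cam]/' h.py
python3 - <<'E'
from lidm import *
print(measure(cv2.imread("pics/t7.png")))
c=np.array(ctrl.current_tool_pos());ctrl.move_l(c+[0,0,.1],vel=.3)
R=down(p[2]*100);a=P(0,.1-.002-.016-.035,.205)-DZ
ctrl.goto(a,R);ctrl.command_gripper(0)
f0=np.array(ctrl.current_contact_force())
e=P(0,.1,.205)-DZ
r=ctrl.move_l(e,vel=.02,contact_N=1.5);c=np.array(ctrl.current_tool_pos())
print(r,np.linalg.norm(c-a),c,np.round(ctrl.current_contact_force()-f0,2),ctrl.current_t())
E
```

```text
(np.float64(189.0), np.float64(88.0519011974282))
True 0.030018526336537503 [0.49214748 0.17518377 0.1672315 ] [-0.39 -0.1  -0.22] 27.7833
```

The contact came 5 mm early, which also indicates about 88° and agrees with the image. I'll push 5 mm.

```bash
python3 - <<'E'
from lidm import *
K=frame(p[4:6],p[6]*100)
ctrl.move_l(P(0,.0822,.205)-DZ,vel=.02);print(np.round(ctrl.current_contact_force(),1),np.round(ctrl.current_tool_pos(),4))
ctrl.move_l(P(0,.05,.205)-DZ,vel=.1);ctrl.move_l(P(0,.05,.25)-DZ,vel=.2)
ctrl.goto(tcp(K(0,-.056,.034))+[0,0,.09],down(p[6]*100));ctrl.command_gripper(.6)
t=ctrl.read_camera("top");s=ctrl.read_camera("side");cv2.imwrite("pics/t8.png",t);cv2.imwrite("pics/s8.png",s)
print(measure(t),ctrl.current_t())
g=cv2.cvtColor(s,6);print(g[166:171,248:258]);print(cv2.cvtColor(t,6)[[190,200],183:193])
E
```

```text
[-0.2 -0.8  0.2] [0.4923 0.1805 0.1675]
(np.float64(186.0), np.float64(91.1004897045715)) 31.85
[[185 185 116  31  35  38  33  40 169 184]
 [185 154 124  27  33  35  36  35  73 198]
 [146 158 128  62  57  33  34  34  32  16]
 [ 79  88 121 159 205  66  35  36  35  35]
 [ 85  85  86  85  83  47  35  37  39  36]]
[[ 31  32  18 115  84  47  51  52  54  48]
 [227 227 234 178  35  50  52  51  53  50]]
```

The lid now reads about 90–91° from both views. Next is the long cell.

```bash
python3 - <<'E'
from lidm import *
K=frame(p[4:6],p[6]*100);f0=np.array(ctrl.current_contact_force())
b=tcp(K(0,-.056,.0335));print(ctrl.move_l(b,vel=.07,contact_N=5),np.round(np.array(ctrl.current_tool_pos())-b,4))
s=ctrl.read_camera("side")
ctrl.command_gripper(.2);print(np.round(ctrl.current_contact_force()-f0,1))
ctrl.command_gripper(0);ctrl.sleep(.1)
print("w",ctrl.current_grip_width()*91,ctrl.current_grasp_force(),np.round(ctrl.current_contact_force()-f0,1),ctrl.current_t())
s2=ctrl.read_camera("side");cv2.imwrite("pics/s9.png",s2)
i=np.zeros((600,800,3),np.uint8);i[:,:400]=cv2.resize(s[135:195,275:315],(400,600),interpolation=2);i[:,400:]=cv2.resize(s2[135:195,275:315],(400,600),interpolation=2);cv2.imwrite("pics/c9.png",i)
E
```

```text
False [ 0.0003 -0.0002  0.0004]
[0.4 0.2 0.1]
w 12.48444194273769 29.99997764825821 [ 0.5 -1.   0.2] 34.4167
```

View pics/c9.png

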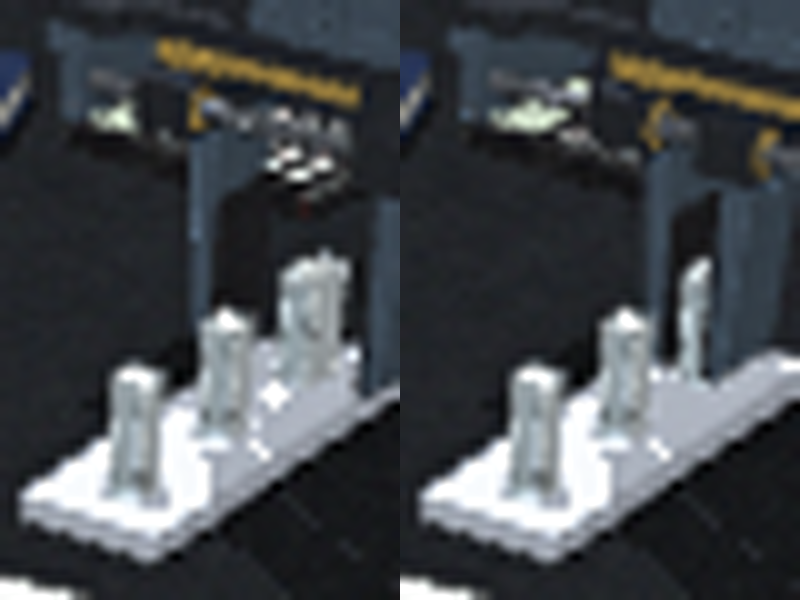

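The long cell is held by its broad sides at a width of 12.5 mm, with square cells at crop (530,430) and (625,380) untouched. Lift it and carry it to the light path.

```bash
python3 - <<'E'
from lidm import *
R=down(p[2]*100)
c=np.array(ctrl.current_tool_pos());ctrl.move_l(c+[0,0,.02],vel=.05);ctrl.move_l(c+[0,0,.12],vel=.2)
L=tcp(P(0,0,.061))
ctrl.goto(L+[0,0,.10],R);f0=np.array(ctrl.current_contact_force())
print(ctrl.move_l(L+[0,0,.04],vel=.1,contact_N=4),ctrl.move_l(L,vel=.04,contact_N=4),np.round(ctrl.current_tool_pos()-L,4),np.round(ctrl.current_contact_force()-f0,1))
ctrl.sleep(.2)
print("w",ctrl.current_grip_width()*91,ctrl.current_grasp_force(),ctrl.current_t())
s=ctrl.read_camera("side");t=ctrl.read_camera("top");cv2.imwrite("pics/s10.png",s);cv2.imwrite("pics/t10.png",t)
i=np.zeros((600,800,3),np.uint8);i[:,:500]=cv2.resize(s[155:215,240:290],(500,600),interpolation=2);i[:300,500:]=cv2.resize(t[185:225,215:255],(300,300),interpolation=2);
i[300:,500:]=cv2.resize(s[130:235,220:325],(300,300),interpolation=2)
for q,col in((P(0,.01125,.0765),(0,0,255)),(P(0,.01125,.0315),(0,255,0)),(P(0,-.035,.054),(255,0,0)),(P(0,.035,.054),(255,0,255))):
    u=(proj("side",q)+[.73,0]-[240,155]+.5)*10-.5;cv2.circle(i,tuple(int(v) for v in u),3,col,-1)
cv2.imwrite("pics/c10.png",i)
E
```

```text
False False [0.0002 0.     0.0002] [ 0.6 -0.9  1.8]
w 12.557546211952898 30.00000089406967 39.275
```

View pics/c10.png

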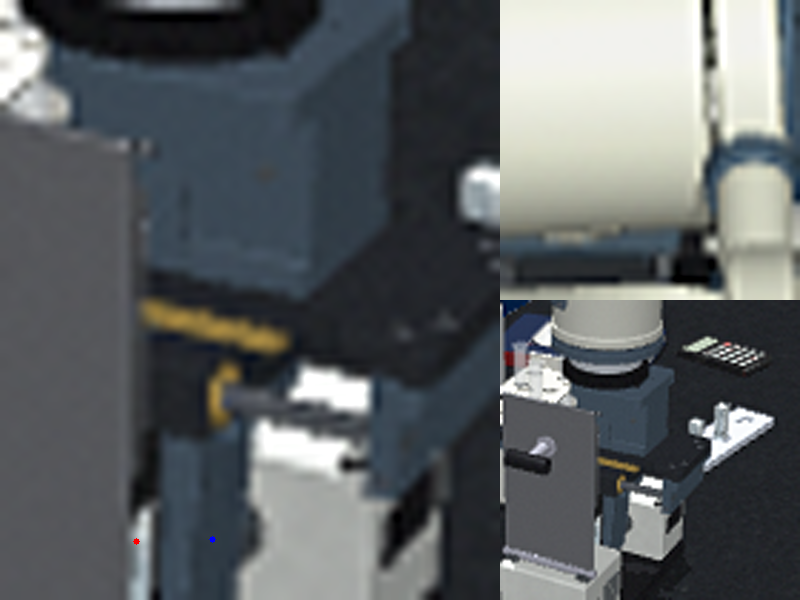

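The lid hides most of the cell. A bright strip of its top is visible at crop (145,500). I'll compare the predicted corners with it.

```bash
python3 - <<'E'
from lidm import *
for z in(.0765,.0315):
  for x in(-.00625,.00625):
    for y in(-.01125,.01125): print((x,y,z),(proj("side",P(x,y,z))+[.73,0]).round(1))
for y in(-.016,.016): print("finger tip",y,(proj("side",P(-.00625,y,.042))+[.73,0]).round(1))
s=cv2.cvtColor(cv2.imread("pics/s10.png"),6)
for r in range(196,222): print(r,s[r,250:268])
i=cv2.resize(cv2.imread("pics/s10.png")[190:225,240:280],(640,560),interpolation=2);cv2.imwrite("pics/c11.png",i)
E
```

```text
(-0.00625, -0.01125, 0.0765) [259.2 205.5]
(-0.00625, 0.01125, 0.0765) [255.4 209.3]
(0.00625, -0.01125, 0.0765) [255.  204.4]
(0.00625, 0.01125, 0.0765) [251.1 208.1]
(-0.00625, -0.01125, 0.0315) [258.8 220.3]
(-0.00625, 0.01125, 0.0315) [255.  224.2]
(0.00625, -0.01125, 0.0315) [254.6 219.1]
(0.00625, 0.01125, 0.0315) [250.8 223. ]
finger tip -0.016 [259.7 216.1]
finger tip 0.016 [254.3 221.6]
196 [86 88 91 61 51 36 34 36 35 35 34 99 87 43 59 73 89 69]
197 [ 87  86  91  62  53  34  35  36  36  36  33  63  72  73  54 124 239 123]
198 [ 87  88  90  62  35  23  52  41  45  36  33  52  72  77  55 181 255 255]
199 [ 86  87  91  59  33  27  62  73  74  61  55  58  59  56  54 167 255 254]
200 [ 87  87  93  61  30  19  63  73  73  72  56  56  55  54  56 178 232 243]
201 [ 87  87  91  66  31  22  61  71  71  72  54  56  56  54  52 146 167 166]
202 [ 86  88  91  51  22  25  64  74  70  72  52  57  54  54  58 178 171 169]
203 [ 87  86  92  25  20  30  65  71  71  74  48  59  56  52  57 179 173 171]
204 [ 85  89  92  24  21  33  63  74  72  75  56  56  54  54  87 178 174 172]
205 [ 87  86  88 
[... 608 characters left out ...]
13 [ 88  85  89 167 167  55  68  71  78  56  54  56  52  84 174 168 167 169]
214 [ 86  85  89 166 164  15  68  68  66  56  56  55  52  90 174 168 169 171]
215 [ 86  85  86 173 166  46  73  72  63  51  55  53  58 145 170 166 169 169]
216 [ 87  86  87 184 179 181 153 137  73  66  58  54 113 175 170 169 166 169]
217 [ 86  86  86 181 176 177 177 178 179 200 151  79 107 163 172 175 168 170]
218 [ 86  83  87 181 175 174 174 172 173 175 183 186  59  10  35  69 121 169]
219 [ 86  85  87 180 174 174 175 174 174 176 179 164  75  14  18  22  16  14]
220 [ 87  84  86 179 176 174 176 175 175 177 160 136  77  18  23  22  26  20]
221 [ 87  84  87 180 176 174 176 177 178 157 132 139  78  21  23  21  25  24]
```

View pics/c11.png

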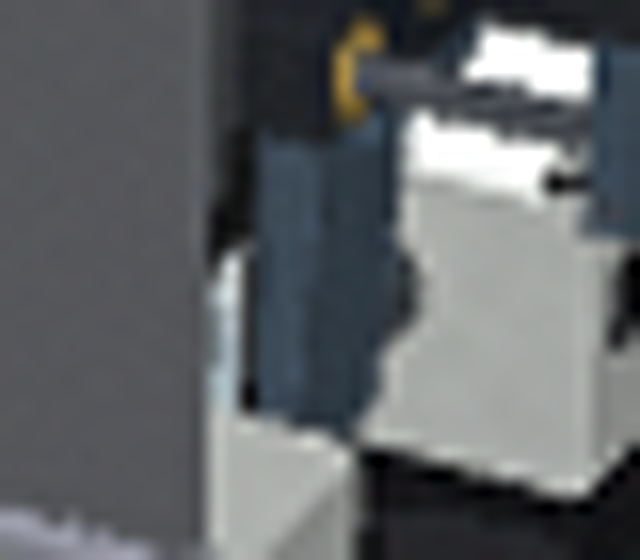

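The cell's near-top edge, at about (254,208.8), matches the prediction to within about 1 mm. Its position relative to the detector barrel edge at (265.8,207) also agrees. The lid is still upright, and the grip and forces are steady, so I'm handing it in.

```bash
python3 -c "
from bench import ctrl
print(ctrl.current_grasp_force(),ctrl.current_t());print(ctrl.sign_off())"
```

```text
29.999965131282806 39.375
the job is handed in; nothing more can be done
None
```

The job is handed in at 39.4 s: the lid stands upright (about 90–91° by the cameras) and released, and the long cuvette is held by its frosted sides in the middle of the light path, within about 1 mm where the side camera could see it (the lid hid most of it).

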